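Hang the rinsed cups to drain and clip the spatula away

TASK

Put the washing-up to drain: hang the two small steel cups and the tall steel tumbler mouth down on the leaning pegs of the draining tray, one on each peg and the tumbler on the tall peg, each slid right down until its bottom rests on the peg tip. Press the bamboo spatula's handle sideways, down into both spring clips of the wooden holder until it sits home on both seats, and leave the other things on the shelf where they are.

Things in the scene. Friction and masses are not known exactly. Their poses are not given: they have to be found in the camera images.
- cup_a_center (a point): one small steel cup without handle, standing mouth down: straight, round, outer diameter 58 mm (56 at the mouth), 75 mm high, wall 3 mm, bottom 4 mm thick, about 110 g. Point: on the axis half-way up (37.5 mm from rim). z points from mouth to closed bottom (up while mouth down); the bottom's inner face lies 33.5 mm from the point along z.
- cup_b_center (a point): the other small steel cup without handle, standing mouth down: straight, round, outer diameter 58 mm (56 at the mouth), 75 mm high, wall 3 mm, bottom 4 mm thick, about 110 g. Point: on the axis half-way up (37.5 mm from rim). z points from mouth to closed bottom (up while mouth down); the bottom's inner face lies 33.5 mm from the point along z.
- tumbler_center (a point): tall steel tumbler without handle, standing mouth down: straight, round, outer diameter 60 mm (58 at the mouth), 120 mm high, wall 3 mm, bottom 4 mm thick, about 160 g. Point: on the axis half-way up (60 mm from rim). z points from mouth to closed bottom (up while mouth down); the bottom's inner face lies 56 mm from the point along z.
- peg_short_a_tip (a point): one short peg of the draining tray: fixed round wooden peg, diameter 16 mm, domed tip, leaning 25 degrees from vertical. Point: end of the dome, 105 mm above the table, 116 mm along the peg from its root at table height. Frame upright (z up), turned with the tray: from root to tip the peg runs along (-sin 25, 0, cos 25 deg), so the root is 49 mm to +x.
- peg_short_b_tip (a point): the other short peg of the draining tray: fixed round wooden peg, diameter 16 mm, domed tip, leaning 25 degrees from vertical. Point: end of the dome, 105 mm above the table, 116 mm along the peg from its root at table height. Frame upright (z up), turned with the tray: from root to tip the peg runs along (-sin 25, 0, cos 25 deg), so the root is 49 mm to +x.
- peg_tall_tip (a point): the tall peg of the draining tray: fixed round wooden peg, diameter 16 mm, domed tip, leaning 25 degrees from vertical. Point: end of the dome, 150 mm above the table, 166 mm along the peg from its root at table height. Frame upright (z up), turned with the tray: from root to tip the peg runs along (-sin 25, 0, cos 25 deg), so the root is 70 mm to +x.
- spatula_center (a point): bamboo spatula lying flat on the table, 280 mm long, about 50 g: round handle of 14 mm diameter, flat blade 75 x 45 x 5 mm at the +x end. Point: balance point on the handle's axis, 7 mm above the table at first. x runs along the handle to the blade: handle from x = -150 to +60 mm, blade on to +130 mm.
- clip_seat (a point): where the axis of the clipped handle lies, midway between the two clips of the holder, 55 mm above the table. x runs along the handle (either way round will do), z up. Clips at x = -42 and +42 mm, each 14 mm wide; the space between them is free for fingers down to the base.
- holder: wooden spring-clip holder, fixed; base 130 (x) by 60 by 12 mm, origin under its centre. Each clip: a seat under the handle and two slippery sprung noses, 8 mm above the handle's axis and 8 mm apart, that give way sideways and snap shut over it when it is pressed straight down, about 6 N in all. Clips reach 25 mm either side and 80 mm up when open.
- tray: fixed steel draining tray, 130 (x) by 360 (y) mm, rim 14 mm high, origin under its centre. Three pegs stand in a row along y, 120 mm apart, leaning to the tray's -x; which place has the tall peg varies.
- mortar: grey stone mortar, 100 mm across, 62 mm high, a pestle leaning in it; stands by, to be left where it is. Origin at the centre of its underside.
- sugar_bowl: stainless steel sugar bowl with its hinged lid shut, 95 mm across, 84 mm high; stands by, to be left where it is. Origin at the centre of its underside.
- saucer: green melamine saucer, 140 mm across, 16 mm high; stands by, to be left where it is. Origin at the centre of its underside.
- oil_bottle: brown glass oil bottle, 60 mm across, 200 mm high; stands by, to be left where it is. Origin at the centre of its underside.
- jar: closed glass jar, 68 mm across, 85 mm high; stands by, to be left where it is. Origin at the centre of its underside.
- ramekin: white ceramic ramekin, 68 mm across, 34 mm high; stands by, to be left where it is. Origin at the centre of its underside.

How it is judged:
By the outcome, as a careful person would: the job done as asked, in the order asked, and still so for the second after the job is handed in, with the robot touching nothing.
It also fails if it takes over 64 s, if anything falls off the work surface, if the arm or the gripper's body presses on something with over 40 N, if the wrist force passes 120 N, or if a joint passes its speed limit or range.

ROBOT

A 6-joint arm with a two-finger parallel gripper is mounted at the origin on the work surface. World frame = base frame: x ahead of the robot, y to its left, z up, the work surface at z = 0. Lengths are in m, angles in degrees, forces in N, time in s.
With the tool pointing down it reaches from about 0.25 to 0.725 m from the base axis. Payload 9.7 kg.
Tool frame: the origin (TCP) lies on the centre line of the jaws, within the pads' length; the fingertips stand bot.nose_length ahead of it and the grasp point (between the pads) lies 11 mm behind it (bot.nose_length is the distance from the TCP to the fingertips, in m); z points along the fingers, y is the line along which they close (so a half turn about z gives the same grasp; the last joint's range is limited). The gripper opens to 85 mm and grips with 20 to 120 N. Pads are 22 mm wide; open, the fingers measure 114 mm over their backs; the gripper's body (76 mm by 85 mm) begins 54 mm behind the grasp point. The pads swing forward as they close: fully open they stand 13 mm farther back than shut.
Start: joints at [0, 4.979, 10.078, 95.1, 0, 90], TCP at [0.55, -0, 0.219] pointing down, gripper open.
Joint ranges: [-179.16, 179.16], [-48.56, 103.87], [-65.8, 70.77], [-126.05, 130.52], [-82.76, 87.17], [-180, 180]. Speed limits (degrees/s): [127.2, 127.2, 147.25, 180, 180, 180].

INTERFACE

Orientations are given as [roll, pitch, yaw] about the fixed x, y, z axes, in that order (R = Rz(yaw) Ry(pitch) Rx(roll)).
In Python, from workcell import bot gives the robot as it stands. The module is installed in compiled form; this text tells all that it offers.
- The arm moves only by the shell command python3 -m inch 'ROWS' [OPENING] [FORCE]. ROWS is JSON, a list of rows, each a list of 4 numbers: the shift along the world's x, y, z in cm, then the turn about the world's z in degrees. A call has exactly 8 rows; each row is the pose to reach, as a shift and turn from the pose commanded when the call began; what a row does not reach only later rows make up. A row lasts 1/8 s, in which the tool goes at most 62.5 mm and 10.7 degrees, less where a joint would pass 70% of its speed; a pose out of reach is approached as far as the arm can. A call with a gripper value outside its range is refused whole. OPENING is the finger opening in cm, from 0 to 8.54, set as the call begins (- or left out, the last holds). The fingers move at their own pace and stop on an object; FORCE is the grip in N (left out, the last holds). Time passes only in rows, so rows that repeat a pose let the fingers close, or fill a call up. It gives the time, the measured TCP pose, the force, the opening and the grip force at its end, in the units of the state.
- bot.get_obs(): the state, without advancing time (a new reading comes with each control period).
- bot.camera(name): name is "scene" or "side" or "wrist"; returns a dict with "img" (400x640x3 uint8, red, green, blue), "fovy" (degrees; the focal length in pixels is half the picture's height over the tangent of half this angle, whatever the lens; pixels are square), "cx", "cy" (the principal point, pixels), "R" (3x3) and "t" (3): a world point X has camera coordinates R X + t; the wrist camera has in their place "mount" (4x4, takes a point from camera to tool coordinates, whose origin is the TCP and whose axes are the flange's). Camera axes: x right, y down, z forward; pixel columns grow to the right and rows downward; lengths in m; the calibration is good to about 2 mm. A picture is of the moment at which its call begins: read the wrist's pose just before it. There is no depth.
- bot.job_done(): hands the job in; it is judged then, once.
Trained networks look in a picture, given as the dict that the camera call returned (one of the last four; its "shot" number tells which), for a name from the list of things; names that differ only in an ending like _2 or _b are one class to them, and where a whole thing is asked for, a point or a joint stands for the part that bears it (a point fixed in the world has none). Each returns a list of dicts, best first, with "score" (0 to 1); they miss things now and then, are a little off and sometimes report something else, mostly with a low value. They report only what shows in the picture. A call takes as long as a camera call.
- bot.find_in(thing, picture): "point" ([column, row] in pixels, amid what is visible of it).
- bot.landmark_of(thing, picture): "point" ([column, row] in pixels: a listed point, or the origin of a listed thing).
The state is a dict: "time": time; "q": joint angles; "qd": joint speeds; "joint_efforts": joint torques, N m; "ee_pos": TCP position; "tcp_rot": TCP orientation; "wrist_force": force on the tool from outside, world axes, zero at the start; "torque": the same for the moment, N m; "opening": finger opening in m; "grasp_force": force on a finger pad.
Only numpy, scipy, OpenCV 4.12 (cv2) and the standard library are available. Lean on these libraries where they do the work, as an engineer would, in place of code of your own. Each camera call takes 0.05 s, during which the arm holds its last target. There are 200 camera calls.

## Working session

There is one attempt and no reset: what is moved stays moved. The work goes in short steps, Python scripts to look and compute and a shell command to move; the robot and the scene stay as the last step left them, time stands still between calls to the robot, and variables do not carry over. Pictures are saved under pics/ and viewed, at most 10 in all, crops included, and the job is handed in when it is done.

```bash
mkdir -p pics; cat > h.py <<'E'
import numpy as np, cv2
from scipy.optimize import least_squares
from scipy.spatial.transform import Rotation as Ro
from workcell import bot
def cam(n):
    o=bot.get_obs(); c=bot.camera(n)
    c["f"]=200/np.tan(np.radians(c["fovy"]/2))
    if n=="wrist":
        T=np.eye(4); T[:3,:3]=Ro.from_euler('xyz',o["tcp_rot"],degrees=True).as_matrix(); T[:3,3]=o["ee_pos"]
        M=np.linalg.inv(T@np.array(c["mount"])); c["R"],c["t"]=M[:3,:3],M[:3,3]
    return c
def proj(c,X):
    p=np.atleast_2d(X)@np.array(c["R"]).T+c["t"]; return p[:,:2]/p[:,2:]*c["f"]+[c["cx"],c["cy"]]
def onz(c,p,z):
    R=np.array(c["R"]); o=-R.T@c["t"]; d=R.T@np.array([(p[0]-c["cx"])/c["f"],(p[1]-c["cy"])/c["f"],1.]); return o+d*(z-o[2])/d[2]
E
python3 - <<'E'
from h import *
o=bot.get_obs(); print(o["tcp_rot"],o["ee_pos"],bot.nose_length)
names={"cup_a_center":.0375,"tumbler_center":.06,"peg_short_a_tip":.105,"peg_tall_tip":.15,"spatula_center":.007,"clip_seat":.055,"holder":0,"tray":0,"mortar":0,"sugar_bowl":0,"saucer":0,"oil_bottle":0,"jar":0,"ramekin":0}
for n in ["scene","side"]:
    c=cam(n); cv2.imwrite(f"pics/{n}0.png",c["img"][:,:,::-1]); print(n,c["f"],-np.array(c["R"]).T@c["t"])
    for k,z in names.items():
        print(k,[(round(r["score"],2),np.round(r["point"]),np.round(onz(c,r["point"],z)[:2],3)) for r in bot.landmark_of(k,c)[:3]])
E
```

```text
[-1.79927147e+02  4.75194398e-04  8.99993854e+01] [ 5.49756574e-01 -3.96340694e-06  2.18106268e-01] 0.008
scene 389.78131852635136 [ 1.03557437 -0.3910937   0.9603635 ]
cup_a_center [(0.51, array([168., 238.]), array([ 0.345, -0.38 ])), (0.44, array([345., 161.]), array([0.431, 0.183]))]
tumbler_center [(0.65, array([314., 177.]), array([0.437, 0.052])), (0.37, array([436., 155.]), array([0.601, 0.406]))]
peg_short_a_tip [(0.69, array([352., 301.]), array([ 0.811, -0.126])), (0.65, array([408., 165.]), array([0.601, 0.275])), (0.63, array([314., 176.]), array([0.464, 0.034]))]
peg_tall_tip [(0.71, array([374., 173.]), array([0.587, 0.146])), (0.71, array([437., 155.]), array([0.646, 0.33 ]))]
spatula_center [(0.91, array([251., 225.]), array([ 0.43 , -0.175])), (0.18, array([312., 178.]), array([0.401, 0.071]))]
clip_seat [(0.6, array([246., 272.]), array([ 0.575, -0.27 ])), (0.52, array([168., 233.]), array([ 0.343, -0.375]))]
holder [(0.64, array([247., 285.]), array([ 0.58 , -0.279]))]
tray [(0.58, array([375., 215.]), array([0.625, 0.136]))]
mortar [(0.96, array([351., 302.]), ar
[... 803 characters left out ...]
3., 268.]), array([ 0.425, -0.166]))]
clip_seat [(0.79, array([352., 271.]), array([ 0.578, -0.271]))]
holder [(0.83, array([352., 284.]), array([ 0.58 , -0.267]))]
tray [(0.67, array([331., 204.]), array([0.619, 0.126]))]
mortar [(0.7, array([333., 197.]), array([0.637, 0.167])), (0.58, array([398., 232.]), array([ 0.791, -0.087])), (0.41, array([350., 282.]), array([ 0.574, -0.258]))]
sugar_bowl [(0.89, array([261., 166.]), array([0.412, 0.464]))]
saucer [(0.8, array([263., 333.]), array([ 0.304, -0.371]))]
oil_bottle [(0.62, array([393., 338.]), array([ 0.623, -0.475]))]
jar [(0.62, array([297., 160.]), array([0.563, 0.464]))]
ramekin [(0.61, array([335., 254.]), array([ 0.565, -0.132]))]
```

View pics/scene0.png

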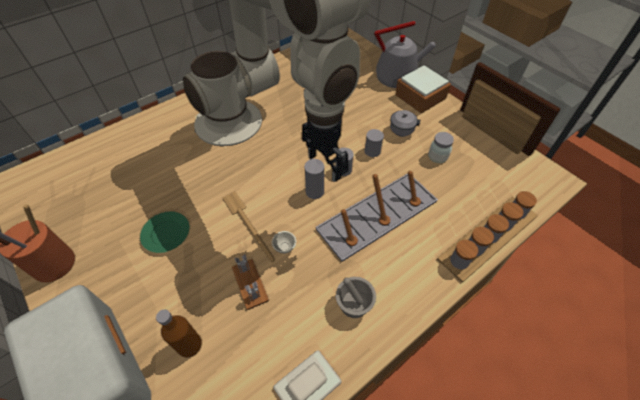

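View pics/side0.png

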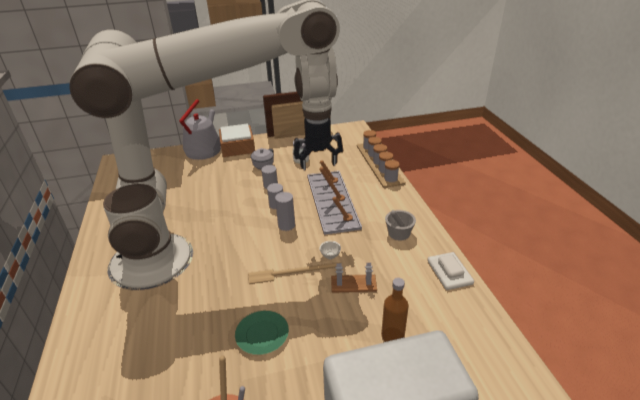

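```bash
python3 -m inch '[[-4,3,5,0],[-7,7,10,0],[-10,11,15,0],[-12,14,18,0],[-12,14,18,0],[-12,14,18,0],[-12,14,18,0],[-12,14,18,0]]'
python3 - <<'E'
from h import *
print(bot.get_obs()["ee_pos"])
names={"cup_a_center":.0375,"tumbler_center":.06,"peg_short_a_tip":.105,"peg_tall_tip":.15,"tray":0,"clip_seat":.055,"holder":0,"spatula_center":.007}
for n in ["wrist","scene","side"]:
    c=cam(n); cv2.imwrite(f"pics/{n}1.png",c["img"][:,:,::-1]); print(n,c["f"],-np.array(c["R"]).T@c["t"])
    for k,z in names.items():
        print(k,[(round(r["score"],2),np.round(r["point"]),np.round(onz(c,r["point"],z)[:2],3)) for r in bot.landmark_of(k,c)[:3]])
E
```

```text
time: 2.5
ee_pos: [0.4303, 0.1393, 0.3977]
tcp_rot: [-179.9, 0.0, 89.9]
wrist_force: [0.2, -0.0, 0.2]
opening: 0.0857
grasp_force: 0.0
[0.4303295  0.13926783 0.39765797]
wrist 292.3846897771052 [0.42939306 0.22289686 0.5528867 ]
cup_a_center [(0.94, array([320., 124.]), array([0.428, 0.176]))]
tumbler_center [(0.93, array([324., 196.]), array([0.435, 0.052]))]
peg_short_a_tip [(0.73, array([452.,  65.]), array([0.613, 0.262]))]
peg_tall_tip [(0.78, array([435., 157.]), array([0.588, 0.141]))]
tray [(0.85, array([428., 140.]), array([0.629, 0.143])), (0.22, array([373., 266.]), array([ 0.543, -0.131]))]
clip_seat [(0.85, array([390., 340.]), array([ 0.579, -0.281])), (0.32, array([454.,  68.]), array([0.637, 0.262]))]
holder [(0.6, array([381., 316.]), array([ 0.569, -0.265]))]
spatula_center [(0.9, array([316., 286.]), array([ 0.418, -0.175]))]
scene 389.78131852635136 [ 1.03557437 -0.3910937   0.9603635 ]
cup_a_center [(0.7, array([345., 161.]), array([0.43, 0.18]))]
tumbler_center [(0.58, array([315., 178.]), array([0.44 , 0.055]))]
peg_short_a_tip [(0.53, array([408., 168.]), arra
[... 432 characters left out ...]
6., 197.]), array([0.429, 0.173])), (0.3, array([334., 200.]), array([0.623, 0.1  ]))]
tumbler_center [(0.62, array([286., 211.]), array([0.446, 0.05 ])), (0.36, array([332., 202.]), array([0.605, 0.06 ]))]
peg_short_a_tip [(0.65, array([320., 160.]), array([0.614, 0.264])), (0.56, array([322., 165.]), array([0.613, 0.23 ]))]
peg_tall_tip [(0.74, array([320., 170.]), array([0.583, 0.127]))]
tray [(0.65, array([332., 202.]), array([0.626, 0.139]))]
clip_seat [(0.68, array([355., 269.]), array([ 0.587, -0.266])), (0.31, array([322., 162.]), array([0.638, 0.331]))]
holder [(0.78, array([352., 283.]), array([ 0.579, -0.264]))]
spatula_center [(0.59, array([292., 265.]), array([ 0.424, -0.153]))]
```

View pics/wrist1.png

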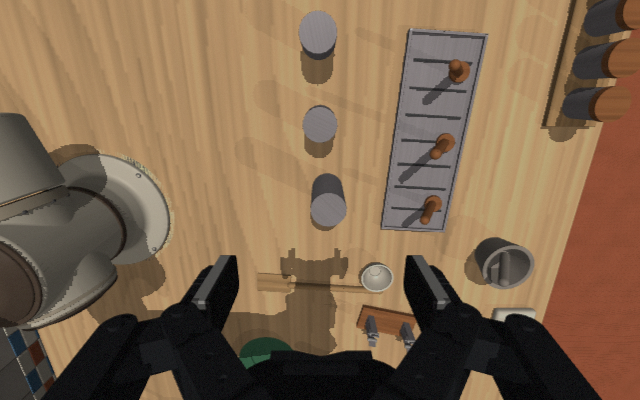

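View pics/scene1.png

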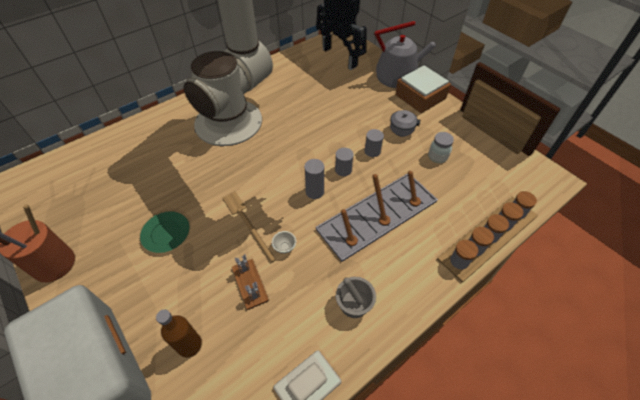

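```bash
cat > ov.py <<'E'
from h import *
def overlay(c,img,s,x0,y0,cups,tray,peg):
    # cups: list (x,y,h,r); tray: (x,y,yaw,[tip (x_off)])
    def line(P,col,cl=False):
        p=((proj(c,P)-[x0,y0]+.5)*s).astype(int); cv2.polylines(img,[p.reshape(-1,1,2)],cl,col,1)
    a=np.linspace(0,2*np.pi,60)
    for x,y,h,r in cups:
        for z,col in ((h,(0,255,0)),(0,(0,255,255))):
            line(np.c_[x+r*np.cos(a),y+r*np.sin(a),0*a+z],col,True)
    R=Ro.from_euler('z',tray[2],degrees=True).as_matrix(); T=np.array([tray[0],tray[1],0])
    line(np.array([[-.065,-.18,.014],[.065,-.18,.014],[.065,.18,.014],[-.065,.18,.014]])@R.T+T,(0,0,255),True)
    for dy,h in ((-.12,.105),(0,.15),(.12,.105)):
        d=h*np.tan(np.radians(25)); P=np.array([[peg+d,dy,0],[peg,dy,h]]); 
        line(P@R.T+T,(255,0,255))
E
python3 - <<'E'
from ov import *
c=cam("wrist")
C=np.array([onz(c,p,.014)[:2] for p in ((410,30),(487,35),(445,230),(382,228))]); print(C, C.mean(0), [np.linalg.norm(C[i]-C[i-1]) for i in range(4)])
e=[C[1]-C[0],C[2]-C[3],C[0]-C[3],C[1]-C[2]]; print([np.degrees(np.arctan2(v[1],v[0])) for v in e])
yaw=np.mean([np.degrees(np.arctan2(v[1],v[0]))-90 for v in e[2:]])
cx,cy=C.mean(0)
for p,z in (((319,27),.075),((320,118),.075),((328,210),.12),((436,154),.15),((456,63),.105),((426,220),.105)): print(p,onz(c,p,z))
cups=[(*onz(c,(319,27),.075)[:2],.075,.029),(*onz(c,(320,118),.075)[:2],.075,.029),(*onz(c,(328,210),.12)[:2],.12,.03)]
s=2.6
def crop(c,x0,y0,x1,y1,fn):
    im=cv2.resize(c["img"][y0:y1,x0:x1,::-1],None,fx=s,fy=s,interpolation=cv2.INTER_CUBIC); im2=im.copy()
    overlay(c,im2,s,x0,y0,cups,(cx,cy,yaw),-.03); return im,im2
im,im2=crop(c,285,5,500,235,0)
cv2.imwrite("pics/crop1.png",np.hstack([im2])); print(im2.shape)
c=cam("scene"); im,im2=crop(c,290,110,450,265,0); cv2.imwrite("pics/crop2.png",im2)
E
```

```text
[[ 0.57491719  0.32393395]
 [ 0.7020605   0.31666353]
 [ 0.68213719 -0.03610171]
 [ 0.55347593 -0.03151829]] [0.6281477  0.14324437] [np.float64(0.35609833305745814), np.float64(0.1273510109272942), np.float64(0.35332740702895327), np.float64(0.12874286986861824)]
[np.float64(-3.272771061149207), np.float64(-2.040238113559285), np.float64(86.54804021760418), np.float64(86.76750961834003)]
(319, 27) [0.42660262 0.31643886 0.075     ]
(320, 118) [0.42789179 0.18924051 0.075     ]
(328, 210) [0.44056708 0.05021496 0.12      ]
(436, 154) [0.58954258 0.14599027 0.15      ]
(456, 63) [0.61895244 0.26606494 0.105     ]
(426, 220) [0.60506503 0.02611123 0.105     ]
(598, 559, 3)
```

View pics/crop1.png

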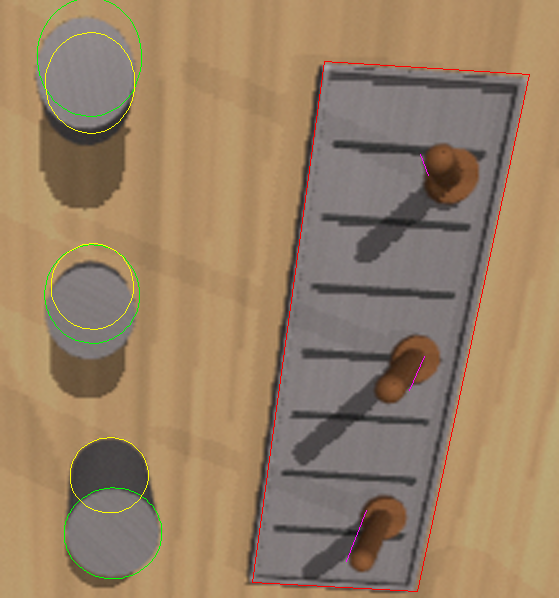

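```bash
python3 - <<'E'
from h import *
c=cam("wrist")
print([np.round(onz(c,p,z),4)[:2] for p,z in (((317.5,32.7),.075),((319.8,124.6),.075),((328.4,210.6),.12))])
t=[]
for p,z in (((454.2,65.8),.0977),((435.8,154.2),.1427),((425.6,218.3),.0977)): t.append(onz(c,p,z)[:2]-[.0034,0])
t=np.array(t); print(np.round(t,4)); d=t[0]-t[2]; print(np.linalg.norm(d),np.degrees(np.arctan2(d[1],d[0]))-90)
for n in ("scene","side"):
    c=cam(n)
    for k,z in (("peg_short_a_tip",.105),("peg_tall_tip",.15),("cup_a_center",.0375),("tumbler_center",.06)):
        for r in bot.find_in(k,c)[:3]: print(n,k,round(r["score"],2),np.round(r["point"]))
    for q in (t[0],t[1],t[2]): print(np.round(proj(c,np.array([*q,.15 if q is t[1] else .105]))))
    print([np.round(proj(c,np.array(p))) for p in ((*t[0],.105),(*t[1],.15),(*t[2],.105))])
E
```

```text
[array([0.4244, 0.3091]), array([0.4276, 0.179 ]), array([0.4412, 0.0492])]
[[0.6166 0.2631]
 [0.5888 0.1443]
 [0.6035 0.026 ]]
0.23741884752288733 -3.1732590566812746
scene peg_short_a_tip 0.43 [248. 279.]
scene peg_tall_tip 0.88 [378. 200.]
scene cup_a_center 0.85 [343. 161.]
scene tumbler_center 0.73 [314. 180.]
[[410. 170.]]
[[373. 184.]]
[[344. 209.]]
[array([[410., 170.]]), array([[374., 174.]]), array([[344., 209.]])]
side peg_short_a_tip 0.41 [329. 170.]
side peg_tall_tip 0.62 [333. 186.]
side cup_a_center 0.71 [275. 189.]
side cup_a_center 0.64 [351. 279.]
side tumbler_center 0.76 [286. 210.]
[[320. 160.]]
[[321. 178.]]
[[334. 197.]]
[array([[320., 160.]]), array([[320., 167.]]), array([[334., 197.]])]
```

View pics/crop2.png

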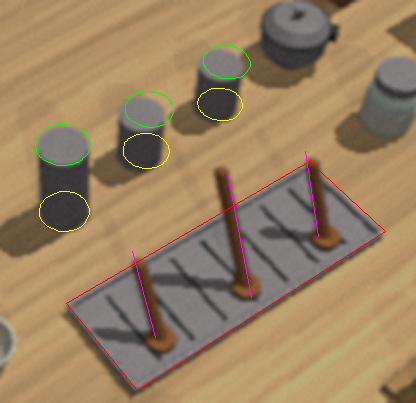

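```bash
python3 -c "
from h import *
o=bot.get_obs();print(np.round(o['q'],1),o['time'])"; python3 -m inch '[[-0.6,3,-4,-10],[-0.6,6,-9,-20],[-0.6,9,-13,-30],[-0.6,12,-18,-40],[-0.6,15,-23,-50],[-0.6,16.9,-26,-60],[-0.6,16.9,-26,-70],[-0.6,16.9,-26,-80]]'; python3 -c "
from h import *
o=bot.get_obs();print(np.round(o['q'],1),o['ee_pos'])"
```

```text
[ 18.    0.3  26.4 116.1   0.  108. ] 4.5
time: 5.5
ee_pos: [0.4593, 0.2279, 0.1382]
tcp_rot: [-175.1, 0.5, 23.6]
wrist_force: [0.4, -0.3, 0.5]
opening: 0.0857
grasp_force: 0.0
[ 23.5  -0.6  -4.7  86.4   4.9 179.9] [0.45926248 0.22787788 0.13815503]
```

```bash
python3 -m inch '[[0,0,0,10],[0,0,0,20],[0,0,0,31],[0,0,0,41],[0,0,0,52],[0,0,0,63],[0,0,0,73],[0,0,0,84]]'; python3 -m inch '[[0,0,0,10],[0,0,0,20],[0,0,0,31],[0,0,0,41],[0,0,0,52],[0,0,0,62],[0,0,0,69],[0,0,0,69]]'
```

```text
time: 6.5
ee_pos: [0.4592, 0.2288, 0.1388]
tcp_rot: [-175.1, 0.4, 107.8]
wrist_force: [0.7, -0.6, 0.5]
opening: 0.0853
grasp_force: 0.0
time: 7.5
ee_pos: [0.459, 0.2288, 0.1389]
tcp_rot: [-175.2, 0.4, 176.4]
wrist_force: [0.3, -0.1, 0.5]
opening: 0.0853
grasp_force: 0.0
```

```bash
python3 -m inch '[[-1.8,4,0,0],[-3.5,7.9,0,0],[-3.5,7.9,0,0],[-3.5,7.9,-3,0],[-3.5,7.9,-6,0],[-3.5,7.9,-9,0],[-3.5,7.9,-10,0],[-3.5,7.9,-10,0]]' 8.5 35; python3 -c "
from h import *
c=cam('wrist');cv2.imwrite('pics/w2.png',c['img'][:,:,::-1])
o=bot.get_obs();print(np.round(o['q'],1))
print([np.round(onz(c,r['point'],.0375),3) for r in bot.landmark_of('cup_a_center',c)])
"
```

```text
time: 8.5
ee_pos: [0.4242, 0.3073, 0.0389]
tcp_rot: [-175.1, 0.4, 176.4]
wrist_force: [-0.1, -0.0, 0.2]
opening: 0.0851
grasp_force: 0.0
[ 38.1   4.9 -10.   78.   -3.9  41.8]
[array([0.427, 0.177, 0.038])]
```

View pics/w2.png

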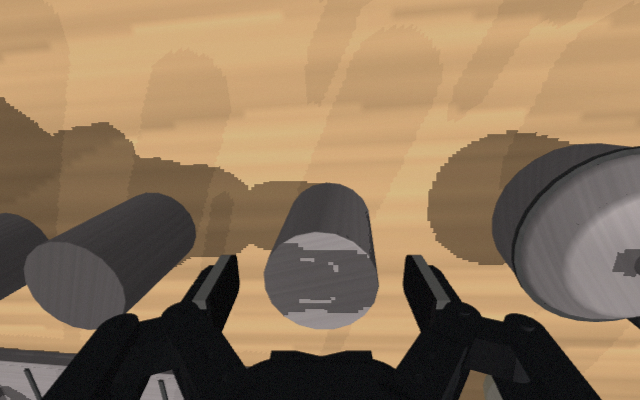

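```bash
python3 -m inch '[[0,0,0,0],[0,0,0,0],[0,0,0,0],[0,0,0,0],[0,0,0,0],[0,0,3,0],[0,0,8,0],[0,0,13,0]]' 4.5 35
```

```text
time: 9.6
ee_pos: [0.4239, 0.3077, 0.1705]
tcp_rot: [-175.2, 0.4, 176.5]
wrist_force: [1.2, 0.3, -0.3]
opening: 0.0559
grasp_force: 37.5
```

```bash
python3 -m inch '[[5,-1.2,0,0],[10.5,-2.3,0,0],[16,-3.5,0,0],[19.6,-4.5,0,0],[19.6,-4.5,0,0],[19.6,-4.5,-1,0],[19.6,-4.5,-2,0],[19.7,-4.5,-3,0]]'; python3 -c "
from h import *
c=cam('scene');s=cam('side')
a=c['img'][80:260,310:490,::-1];b=s['img'][80:260,240:420,::-1]
cv2.imwrite('pics/p3.png',cv2.resize(np.hstack([a,b]),None,fx=2.2,fy=2.2,interpolation=cv2.INTER_CUBIC))
"
```

```text
time: 10.6
ee_pos: [0.6203, 0.2632, 0.1384]
tcp_rot: [-175.1, 0.4, 176.5]
wrist_force: [0.4, -0.1, -1.2]
opening: 0.0562
grasp_force: 37.5
```

View pics/p3.png

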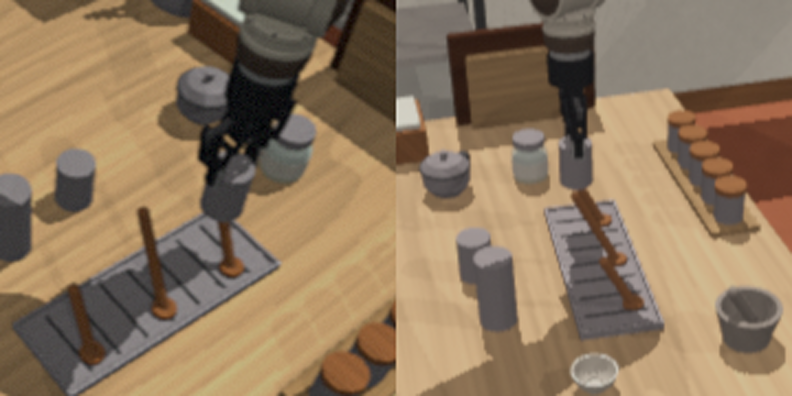

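```bash
python3 -m inch '[[0.2,0,-0.8,0],[0.4,0,-1.6,0],[0.6,0,-2.4,0],[0.8,0,-3.3,0],[1,-0.1,-4.2,0],[1.2,-0.1,-5.1,0],[1.3,-0.1,-5.8,0],[1.3,-0.1,-5.8,0]]'
```

```text
time: 11.7
ee_pos: [0.6339, 0.2617, 0.0801]
tcp_rot: [-175.1, 0.3, 176.5]
wrist_force: [0.3, 0.3, -1.0]
opening: 0.0559
grasp_force: 37.5
```

```bash
python3 -m inch '[[0.1,0,-0.2,0],[0.1,0,-0.4,0],[0.2,0,-0.5,0],[0.2,0,-0.6,0],[0.2,0,-0.7,0],[0.2,0,-0.8,0],[0.2,0,-0.8,0],[0.2,0,-0.8,0]]'
```

```text
time: 12.7
ee_pos: [0.6359, 0.2619, 0.0745]
tcp_rot: [-175.2, 0.4, 176.5]
wrist_force: [-6.7, -0.1, 9.3]
opening: 0.0562
grasp_force: 38.7
```

```bash
python3 -m inch '[[0,0,0,0],[0,0,0,0],[0,0,0,0],[0,0,0.5,0],[0,0,3,0],[0,0,7,0],[0,0,11,0],[-2,-1,13,0]]' 8.5; python3 -c "
from h import *
c=cam('scene');s=cam('side')
a=c['img'][80:260,310:490,::-1];b=s['img'][80:260,240:420,::-1]
cv2.imwrite('pics/p4.png',cv2.resize(np.hstack([a,b]),None,fx=2.2,fy=2.2,interpolation=cv2.INTER_CUBIC))
for q,l in ((c,'scene'),(s,'side')):
  for r in bot.landmark_of('cup_a_center',q): print(l,round(r['score'],2),np.round(r['point']),np.round(onz(q,r['point'],.0725),3))
  print(proj(q,np.array([.632,.262,.0725])))
"
```

```text
time: 13.7
ee_pos: [0.617, 0.2522, 0.205]
tcp_rot: [-175.2, 0.5, 176.5]
wrist_force: [0.0, -0.2, -0.3]
opening: 0.0848
grasp_force: 0.0
scene 0.96 [343. 167.] [0.467 0.142 0.073]
scene 0.27 [249. 285.] [ 0.617 -0.285  0.073]
[[411.01101075 180.89636739]]
side 0.73 [274. 196.] [0.417 0.13  0.072]
[[324.57711361 167.43225037]]
```

View pics/p4.png

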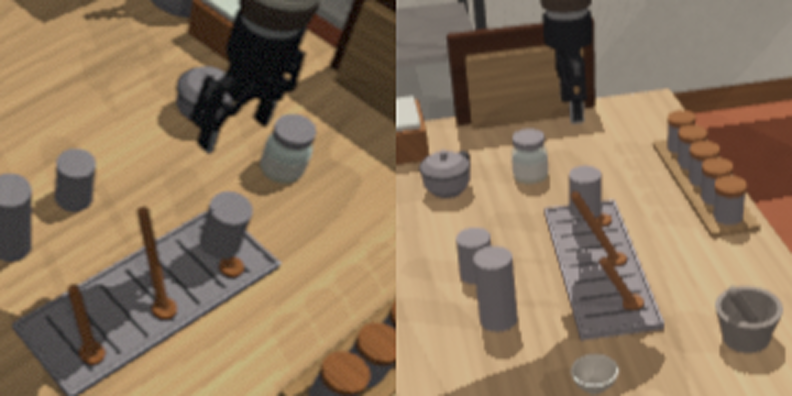

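```bash
python3 -m inch '[[-5,-2,0,0],[-11,-4.2,0,0],[-17,-6.7,0,0],[-18.9,-7.4,-2,0],[-18.9,-7.4,-7,0],[-18.9,-7.4,-12,0],[-18.9,-7.4,-16.4,0],[-18.9,-7.4,-16.4,0]]'; python3 -c "
from h import *
c=cam('scene');s=cam('side')
f=lambda X:np.r_[proj(c,X)[0]-[414,174.5],proj(s,X)[0]-[325.9,161.8]]
r=least_squares(f,[.63,.26,.1]);print(r.x,r.fun)
print(bot.get_obs()['ee_pos'])
"
```

```text
time: 14.9
ee_pos: [0.4248, 0.1767, 0.0352]
tcp_rot: [-174.9, 0.0, 176.5]
wrist_force: [-0.4, -0.1, -0.0]
opening: 0.0845
grasp_force: 0.0
[0.63515787 0.26352609 0.09951513] [-0.07767876  0.88197759 -0.76849277 -0.85885002]
[0.42735443 0.17788306 0.03952307]
```

```bash
python3 -m inch '[[0,0,0,0],[0,0,0,0],[0,0,0,0],[0,0,0,0],[0,0,0,0],[0,0,4,0],[0,0,10,0],[0,0,16,0]]' 4.5 35;  python3 -m inch '[[4,-4,0,0],[8,-8,0,0],[12,-12,0,0],[16,-15.2,0,0],[18,-15.2,0,0],[18,-15.2,-2,0],[18,-15.2,-4.5,0],[18,-15.2,-5.5,0]]'
```

```text
time: 16.0
ee_pos: [0.427, 0.1777, 0.2015]
tcp_rot: [-175.2, 0.5, 176.5]
wrist_force: [1.6, 0.9, -0.6]
opening: 0.0542
grasp_force: 37.6
time: 17.0
ee_pos: [0.6068, 0.0257, 0.1431]
tcp_rot: [-175.1, 0.3, 176.5]
wrist_force: [-0.1, 0.0, -0.1]
opening: 0.0543
grasp_force: 37.6
```

```bash
python3 -m inch '[[0.2,0,-1,0],[0.5,0,-2,0],[0.7,0,-3,0],[0.9,0,-4,0],[1.1,-0.1,-5,0],[1.3,-0.1,-5.8,0],[1.4,-0.1,-6.4,0],[1.4,-0.1,-6.4,0]]';python3 -m inch '[[0,0,-0.2,0],[0.1,0,-0.4,0],[0.1,0,-0.5,0],[0.1,0,-0.6,0],[0.1,0,-0.7,0],[0.1,0,-0.7,0],[0.1,0,-0.7,0],[0.1,0,-0.7,0]]'
```

```text
time: 18.0
ee_pos: [0.6209, 0.0248, 0.0794]
tcp_rot: [-175.1, 0.3, 176.5]
wrist_force: [0.6, 0.0, -0.8]
opening: 0.0545
grasp_force: 37.6
time: 19.0
ee_pos: [0.6217, 0.0246, 0.0745]
tcp_rot: [-175.1, 0.4, 176.5]
wrist_force: [-10.2, -0.3, 11.0]
opening: 0.0543
grasp_force: 38.5
```

```bash
python3 -m inch '[[0,0,0,0],[0,0,0,0],[0,0,0,0],[0,0,0.5,0],[0,0,3,0],[0,0,8,0],[-3,0,13,0],[-8,0.8,13,0]]' 8.5; python3 -m inch '[[-5,1,0,0],[-9,1.5,0,0],[-10.1,1.5,0,0],[-10.1,1.5,-3,0],[-10.1,1.5,-7,0],[-10.1,1.5,-12.4,0],[-10.1,1.5,-12.4,0],[-10.1,1.5,-12.4,0]]'; python3 -c "
from h import *
c=cam('scene');s=cam('side');print(bot.get_obs()['ee_pos'])
cv2.imwrite('pics/s5.png',c['img'][:,:,::-1]);cv2.imwrite('pics/d5.png',s['img'][:,:,::-1])
P=[]
for q,l in ((c,'scene'),(s,'side')):
  for r in bot.landmark_of('cup_a_center',q): print(l,round(r['score'],2),np.round(r['point']))
  print(proj(q,np.array([.635,.262,.0715])),proj(q,np.array([.622,.025,.0715])))
"
```

```text
time: 20.0
ee_pos: [0.5436, 0.0327, 0.2073]
tcp_rot: [-175.2, 0.8, 176.4]
wrist_force: [1.1, 0.0, -0.1]
opening: 0.0851
grasp_force: 0.0
time: 21.0
ee_pos: [0.4422, 0.0478, 0.0809]
tcp_rot: [-175.2, 0.5, 176.5]
wrist_force: [0.7, 0.2, -0.1]
opening: 0.0849
grasp_force: 0.0
[0.4427335  0.04795574 0.08145537]
scene 0.9 [346. 220.]
[[411.69063139 181.73658408]] [[347.28451184 220.72213056]]
side 0.74 [337. 205.]
side 0.7 [333. 201.]
[[325.3536897  167.53988879]] [[339.09904594 204.03344902]]
```

```bash
python3 -m inch '[[0,0,0,0],[0,0,0,0],[0,0,0,0],[0,0,0,0],[0,0,4,0],[0,0,10,0],[0,0,16,0],[0,0,18,0]]' 4.5 28;  python3 -m inch '[[4,2.5,0,0],[8,5,0,0],[12,8,0,0],[15.1,9.8,0,0],[15.1,9.8,0,0],[15.1,9.8,-1,0],[15.1,9.8,-2,0],[15.2,9.8,-3,0]]'; python3 -c "
from h import *
c=cam('scene');s=cam('side');print(bot.get_obs()['ee_pos'])
a=c['img'][80:260,310:490,::-1];b=s['img'][80:260,240:420,::-1]
cv2.imwrite('pics/p6.png',cv2.resize(np.hstack([a,b]),None,fx=2.2,fy=2.2,interpolation=cv2.INTER_CUBIC))
"
```

```text
time: 22.2
ee_pos: [0.4418, 0.0479, 0.2626]
tcp_rot: [-175.2, 0.6, 176.5]
wrist_force: [0.6, 0.3, -2.2]
opening: 0.0588
grasp_force: 31.1
time: 23.2
ee_pos: [0.5926, 0.1453, 0.2286]
tcp_rot: [-175.2, 0.4, 176.5]
wrist_force: [0.4, 0.3, -1.7]
opening: 0.0586
grasp_force: 31.0
[0.59245435 0.14533888 0.22771246]
```

```bash
python3 -m inch '[[0.2,0,-1,0],[0.4,0,-2,0],[0.6,0,-3,0],[0.8,0,-4,0],[1,-0.1,-5,0],[1.2,-0.1,-6,0],[1.4,-0.1,-7,0],[1.4,-0.1,-7,0]]';python3 -m inch '[[0.1,0,-0.4,0],[0.1,0,-0.8,0],[0.1,0,-1.2,0],[0.1,0,-1.5,0],[0.1,0,-1.8,0],[0.1,0,-1.8,0],[0.1,0,-1.8,0],[0.1,0,-1.8,0]]'
```

```text
time: 24.3
ee_pos: [0.6068, 0.1447, 0.1578]
tcp_rot: [-175.1, 0.3, 176.5]
wrist_force: [0.1, 0.7, -2.0]
opening: 0.059
grasp_force: 31.0
time: 25.3
ee_pos: [0.608, 0.1448, 0.1407]
tcp_rot: [-175.1, 0.4, 176.5]
wrist_force: [-1.9, 0.4, -3.2]
opening: 0.0587
grasp_force: 30.9
```

```bash
python3 -m inch '[[0,0,-0.4,0],[0,0,-0.8,0],[0,0,-1.2,0],[0,0,-1.6,0],[0,0,-1.9,0],[0,0,-2.1,0],[0,0,-2.1,0],[0,0,-2.1,0]]'; python3 -c "
from h import *
c=cam('scene');s=cam('side');print(bot.get_obs()['ee_pos'])
a=c['img'][80:260,310:490,::-1];b=s['img'][80:260,240:420,::-1]
cv2.imwrite('pics/p7.png',cv2.resize(np.hstack([a,b]),None,fx=2.2,fy=2.2,interpolation=cv2.INTER_CUBIC))
"
```

```text
time: 26.3
ee_pos: [0.6083, 0.1447, 0.1198]
tcp_rot: [-175.1, 0.4, 176.5]
wrist_force: [-0.1, 0.1, -1.4]
opening: 0.0584
grasp_force: 30.1
[0.60821977 0.14477069 0.11992942]
```

View pics/p7.png

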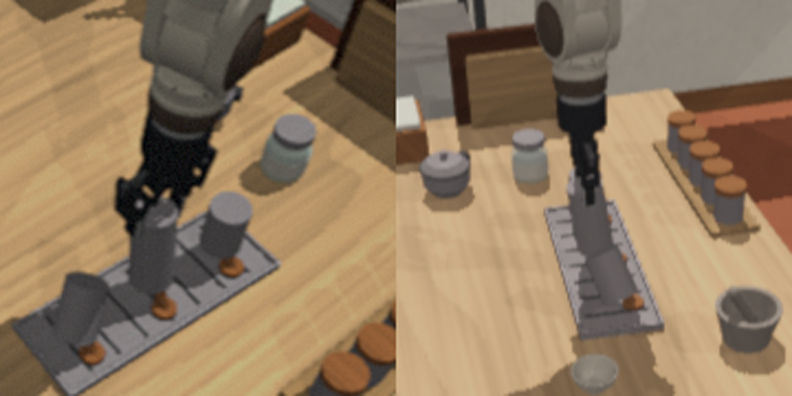

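```bash
python3 -m inch '[[0,0,-0.2,0],[0,0,-0.4,0],[0,0,-0.5,0],[0,0,-0.6,0],[0,0,-0.7,0],[0,0,-0.7,0],[0,0,-0.7,0],[0,0,-0.7,0]]'
```

```text
time: 27.4
ee_pos: [0.6087, 0.1448, 0.1166]
tcp_rot: [-175.2, 0.6, 176.5]
wrist_force: [-5.6, -1.7, 19.0]
opening: 0.0587
grasp_force: 31.9
```

```bash
python3 -m inch '[[0,0,0,0],[0,0,0,0],[0,0,0,0],[0,0,1,0],[0,0,4,0],[0,0,9,0],[0,0,14,0],[-4,-2,18,0]]' 8.5; python3 -m inch '[[-4,-4,0,0],[-5.5,-10,0,0],[-6,-16,0,0],[-6,-22,0,0],[-6,-28,0,0],[-6,-32,0,0],[-6,-32,0,0],[-6,-32,0,0]]'; python3 - <<'E'
from h import *
print(bot.get_obs()['ee_pos'])
for n in ("wrist","scene","side"):
    c=cam(n); cv2.imwrite(f"pics/{n}8.png",c["img"][:,:,::-1]); print(n)
    for k,z in (("spatula_center",.007),("clip_seat",.055),("holder",0),("tumbler_center",.1),("cup_a_center",.0715),("ramekin",0)):
        print(k,[(round(r["score"],2),np.round(r["point"]),np.round(onz(c,r["point"],z)[:2],3)) for r in bot.landmark_of(k,c)[:2]])
    # rectified top view of spatula handle & holder base: colour lookups on a plane
E
```

```text
time: 28.4
ee_pos: [0.5691, 0.1253, 0.2931]
tcp_rot: [-175.1, 0.3, 176.5]
wrist_force: [1.1, 0.1, 0.7]
opening: 0.085
grasp_force: 0.0
time: 29.4
ee_pos: [0.5081, -0.195, 0.2933]
tcp_rot: [-175.2, 0.4, 176.5]
wrist_force: [-0.4, 0.8, -0.3]
opening: 0.0854
grasp_force: 0.0
[ 0.50807376 -0.19499583  0.29328388]
wrist
spatula_center [(0.85, array([345.,  90.]), array([ 0.419, -0.18 ]))]
clip_seat [(0.75, array([289., 211.]), array([ 0.581, -0.269])), (0.61, array([184., 224.]), array([ 0.598, -0.435]))]
holder [(0.86, array([293., 195.]), array([ 0.575, -0.272])), (0.63, array([401., 307.]), array([ 0.798, -0.091]))]
tumbler_center [(0.85, array([616., 241.]), array([0.613, 0.144]))]
cup_a_center [(0.79, array([503., 231.]), array([0.612, 0.026]))]
ramekin [(0.65, array([373., 174.]), array([ 0.544, -0.141]))]
scene
spatula_center [(0.86, array([252., 225.]), array([ 0.431, -0.172]))]
clip_seat [(0.79, array([248., 272.]), array([ 0.576, -0.265]))]
holder [(0.93, array([251., 284.]), array([ 0.582, -0.271]))]
tumbler_center []
cup_a_center [(0.63, array([347., 223.]), array([0.626, 0.019])), (0.56, array([284., 247.]), array([ 0.582, -0.157]))]
ramekin [(0.92, array([281., 248.]), array([ 0.544, -0.146]))]
side
spatula_center [(0.56, array([292., 268.]), array([ 0.421, -0.166]))]
clip_seat [(0.79, array([353., 272.]), array([ 0.58 , -0.274])), (0.7, array([398., 235.]), array([ 0.759, -0.158]))]
holder [(0.71, array([352., 284.]), array([ 0.579, -0.267]))]
tumbler_center [(0.65, array([263., 334.]), array([ 0.302, -0.455])), (0.6, array([330., 182.]), array([0.615, 0.12 ]))]
cup_a_center [(0.55, array([338., 202.]), array([0.621, 0.035]))]
ramekin []
```

```bash
cat > m.py <<'E'
from h import *
def rect(c,img,xs,ys,z):
    X,Y=np.meshgrid(xs,ys); p=proj(c,np.c_[X.ravel(),Y.ravel(),np.full(X.size,z)]).astype(np.float32).reshape(*X.shape,2)
    return cv2.remap(img,p[...,0],p[...,1],cv2.INTER_LINEAR)
for n in ("wrist","scene","side"):
    c=cam(n)
    for p in {"scene":((232,195),(272,257)),"side":((250,277),(340,266)),"wrist":()}[n]: print(n,onz(c,p,.007))
    xs=np.arange(.36,.545,.001); ys=np.arange(-.24,-.12,.001)
    lab=cv2.cvtColor(rect(c,np.ascontiguousarray(c["img"]),xs,ys,.007),cv2.COLOR_RGB2LAB).astype(float)
    best=[]
    for a in np.arange(-12,12.1,.5):
        sl=np.tan(np.radians(a)); sheared=np.array([[np.interp(ys+sl*(x-.44),ys,lab[:,i,k]) for i,x in enumerate(xs)] for k in range(3)]) # k,x,y
        prof=sheared.mean(1) # lab x y
        cs=np.cumsum(prof,1)
        for j in range(15,len(ys)-15):
            m=prof[:,j-6:j+7].mean(1); l=prof[:,j-13:j-8].mean(1); r=prof[:,j+9:j+14].mean(1)
            s=np.linalg.norm(m-(l+r)/2)-.7*np.linalg.norm(l-r)-.3*prof[:,j-6:j+7].std(1).sum(); best.append((s,a,ys[j]))
    best.sort(reverse=True); print(n,"handle (score,angle,y@x=.44)",np.round(best[:4],3).tolist())
    xs=np.arange(.47,.69,.001); ys=np.arange(-.36,-.18,.001)
    im=rect(c,np.ascontiguousarray(c["img"]),xs,ys,.012)
    hsv=cv2.cvtColor(im,cv2.COLOR_RGB2HSV); l=cv2.cvtColor(im,cv2.COLOR_RGB2LAB).astype(int); r=im[...,0]/(im[...,1]+1.)
    t=(np.median(r)+np.percentile(r,97))/2; m=cv2.morphologyEx((r>t).astype(np.uint8),cv2.MORPH_CLOSE,np.ones((25,25)))
    m=cv2.morphologyEx(m,cv2.MORPH_OPEN,np.ones((9,9)))
    cs=max(cv2.findContours(m,0,1)[0],key=cv2.contourArea); (u,v),wh,an=cv2.minAreaRect(cs); print(n,"holder",round(np.median(r),2),round(t,2),xs[0]+u*.001,ys[0]+v*.001,np.round(wh),an)
E
python3 m.py
```

```text
wrist handle (score,angle,y@x=.44) [[17.358, -8.0, -0.181], [17.355, -9.0, -0.182], [17.116, -8.5, -0.182], [17.085, -8.5, -0.181]]
wrist holder 1.24 1.39 0.5784749603271484 -0.2725592269897461 [ 60. 131.] 76.55138397216797
scene [ 0.30209941 -0.16103656  0.007     ]
scene [ 0.55468479 -0.18380908  0.007     ]
scene handle (score,angle,y@x=.44) [[23.186, -8.0, -0.182], [22.973, -8.5, -0.182], [22.695, -7.5, -0.182], [21.954, -9.0, -0.182]]
scene holder 1.23 1.39 0.58365771484375 -0.27403755187988277 [ 59. 130.] 76.60750579833984
side [ 0.29384286 -0.16754484  0.007     ]
side [ 0.56262792 -0.19468821  0.007     ]
side handle (score,angle,y@x=.44) [[36.316, -4.5, -0.184], [36.273, -4.0, -0.184], [35.902, -5.0, -0.184], [35.76, -3.5, -0.184]]
side holder 1.19 1.34 0.5793648071289063 -0.27696781921386715 [ 66. 128.] 76.60750579833984
```

```bash
python3 -m inch '[[-3,0.6,-4,-2],[-6.9,1.3,-8,-4.5],[-6.9,1.3,-13,-4.5],[-6.9,1.3,-18,-4.5],[-6.9,1.3,-23,-4.5],[-6.9,1.3,-26,-4.5],[-6.9,1.3,-27.5,-4.5],[-6.9,1.3,-28.2,-4.5]]' 6; python3 -m inch '[[0,0,0,0],[0,0,0,0],[0,0,0,0],[0,0,0,0],[0,0,0,0],[0,0,0,0],[0,0,0,0],[0,0,0,0]]' 0.4 80
```

```text
time: 31.6
ee_pos: [0.4393, -0.1823, 0.0109]
tcp_rot: [-175.1, 0.4, 172.0]
wrist_force: [0.8, -1.1, -0.1]
opening: 0.06
grasp_force: 0.0
time: 32.6
ee_pos: [0.4391, -0.1822, 0.0109]
tcp_rot: [-175.1, 0.4, 172.0]
wrist_force: [0.3, 0.0, -0.6]
opening: 0.0039
grasp_force: 0.0
```

```bash
python3 -m inch '[[0,0,1,0],[0,0,4,0],[2,0,9,0],[4,0,14,0],[7,0,20,0],[7,0,25,0],[7,0,28,0],[7,0,28,0]]' 6; python3 m.py; python3 - <<'E'
from h import *
for n in ("wrist","scene","side"):
    c=cam(n); cv2.imwrite(f"pics/{n}9.png",c["img"][:,:,::-1]); o=cv2.imread(f"pics/{n}8.png")
    print(n,[(round(r["score"],2),np.round(r["point"]),np.round(onz(c,r["point"],.007)[:2],3)) for k in (bot.landmark_of,bot.find_in) for r in k("spatula_center",c)[:2]])
E
```

```text
time: 33.6
ee_pos: [0.5099, -0.1824, 0.294]
tcp_rot: [-175.1, 0.6, 172.0]
wrist_force: [0.3, -0.5, -0.7]
opening: 0.0598
grasp_force: 0.0
wrist handle (score,angle,y@x=.44) [[16.999, -8.5, -0.181], [16.914, -9.0, -0.181], [16.008, -8.0, -0.181], [15.72, -7.5, -0.18]]
wrist holder 1.24 1.39 0.5783648071289063 -0.2724678039550781 [ 60. 131.] 76.60750579833984
scene [ 0.30209941 -0.16103656  0.007     ]
scene [ 0.55468479 -0.18380908  0.007     ]
scene handle (score,angle,y@x=.44) [[23.019, -8.0, -0.182], [22.806, -8.5, -0.182], [22.539, -7.5, -0.182], [21.798, -9.0, -0.182]]
scene holder 1.23 1.39 0.5834510498046874 -0.27397743225097654 [ 59. 130.] 76.55138397216797
side [ 0.29384286 -0.16754484  0.007     ]
side [ 0.56262792 -0.19468821  0.007     ]
side handle (score,angle,y@x=.44) [[36.315, -4.5, -0.184], [36.267, -4.0, -0.184], [35.909, -5.0, -0.184], [35.751, -3.5, -0.184]]
side holder 1.19 1.35 0.5793870391845702 -0.27689970397949215 [ 66. 128.] 76.15930938720703
wrist [(0.95, array([332.,  89.]), array([ 0.417, -0.179])), (0.9, array([332.,  40.]), array([ 0.356, -0.17 ]))]
scene [(0.62, array([244., 209.]), array([ 0.369, -0.159]))]
side [(0.69, array([292., 267.]), array([ 0.423, -0.161])), (0.54, array([351., 284.]), array([ 0.574, -0.274])), (0.61, array([276., 271.]), array([ 0.373, -0.165])), (0.59, array([399., 220.]), array([ 0.817, -0.037]))]
```

```bash
python3 -m inch '[[-3,0,-4,0],[-7,0,-9,0],[-7,0,-14,0],[-7,0,-19,0],[-7,0,-24,0],[-7,0,-27,0],[-7,0,-28,0],[-7,0,-28.4,0]]' 3.2; python3 -m inch '[[0,0,0,0],[0,0,0,0],[0,0,0,0],[0,0,0,0],[0,0,-0.1,0],[0,0,-0.2,0],[0,0,-0.2,0],[0,0,-0.2,0]]'
```

```text
time: 35.2
ee_pos: [0.4394, -0.1823, 0.0073]
tcp_rot: [-175.1, 0.4, 172.0]
wrist_force: [0.4, -0.4, 0.4]
opening: 0.0318
grasp_force: 0.0
time: 36.2
ee_pos: [0.4391, -0.1822, 0.0049]
tcp_rot: [-175.1, 0.4, 172.0]
wrist_force: [0.6, 0.0, 0.6]
opening: 0.0319
grasp_force: 0.0
```

```bash
python3 -m inch '[[0,0,0,0],[0,0,0,0],[0,0,0,0],[0,0,0,0],[0,0,0,0],[0,0,0,0],[0,0,0,0],[0,0,0,0]]' 0.4 60
```

```text
time: 37.2
ee_pos: [0.4391, -0.1822, 0.0049]
tcp_rot: [-175.1, 0.4, 172.0]
wrist_force: [-1.3, 0.2, 0.9]
opening: 0.0037
grasp_force: 0.0
```

```bash
python3 - <<'E'
from h import *
ch=" .:-=+*#%@"[::-1]
for n in ("scene","side"):
    c=cam(n); g=cv2.cvtColor(c["img"],cv2.COLOR_RGB2GRAY)
    P=np.array([[.439,-.182,.005],[.439,-.182,.0],[.439,-.182,.05],[.5,-.191,.007],[.38,-.174,.007],[.55,-.198,.007]]); p=proj(c,P); print(n,np.round(p,1).tolist())
    u,v=np.round(p[0]).astype(int); print(u,v)
    for y in range(v-16,v+26): print("%3d "%y+"".join(ch[min(9,int(g[y,x])//22)] for x in range(u-35,u+36)))
E
```

```text
scene [[250.1, 228.8], [250.4, 229.7], [247.8, 220.2], [258.9, 244.7], [241.7, 213.7], [266.7, 258.7]]
250 229
213 ::::::::-+%%%%%%%%%##*#%@@@@@@@@@@@@@@@@@@@%@@@#+-::::::::::-::-::----:
214 ::::::::-=#%%#%%%%%#+=+*%%@@@@@@@%%%@@@@@@@@@@%+-:::::::::-:-:-------::
215 ::::::--:=*#%%%%%%%%#**###%@@@@@%##%@@@@@@@@@%*=-::::::::-:::-:----::::
216 ::::::-:--=#%@@@%%%%%%%%##%%@@@@@%%%@@@@@%%%%*=-::::::---::::-----:::--
217 :::-:---::-+%@@@@@%%@@@@%%%@@@@@@@@@%@@@%*+++=-:::::-::-:-:------::::::
218 ::::::-::::=#@@@@@%%@@@@@@@@@@@@@@@@@@@@#=----:::::----::-----:::::::::
219 :-:::::::::-*%@@@@@@@@@@@@@@@@@@@@@@@@@%+-::::::::-::::------::::::::::
220 -:::::::::::=+*#%@@@@@@@@@@@@@@@@@@@%%@#=-::::::--:::------::::::::::::
221 :::::::::::::--=*#%@@@@@@@@@@@@@@@@@%#%#=:::::-:::::------:::::::::::::
222 ::::::::::::::::-=**#%@@@@@%%@@@@%%@%##%+-::::-::------::::::::::::::::
223 ::::::::::::::::::--+*#%@@%##%@@%%%%%#%#+-::::::------:::::::::::::::::
224 ::::::::::::::::::::--+**#*=+#@@%##%%%#%+--:::-------:::::::::::::-----
225 :::::::::::::::::::::---==--=*%@###%%###+-::::------::::::::::::-------
2
[... 4804 characters left out ...]
::..::.:::::====
288 ...:::::::...............:=+++=+====++++++++========:::::......::::====
289 ...:::::::...............:=+++=+====++++++++========-::::......::::-===
290 ...::::::::..............:=++++=+===+++++++++=======-:::::....:::::-=++
291 ...::::::::..............:=++++=+====++++++++=======-:::::....::.::=***
292 ....:::::::..............:=++++=+====++++++++========-::::........:-+**
293 ....:::::::..............:=++++======+++++++++======+=-::::........:=++
294 ....:::::::...............-=++++=====+++++++++======++=----::......::-:
295 ....::::::::..............:=++++=+====++++++++=======++++===:.......::.
296 .....:::::::..............-=+++++=====+++++++++======+++++==-..........
```

```bash
python3 - <<'E'
from h import *
import re
src=open('m.py').read().split('for n in')[0]; exec(src)
ys=np.arange(-.215,-.140,.003)
for n in ("scene","side"):
    c=cam(n); im=np.ascontiguousarray(c["img"])
    for xs in (np.arange(.375,.395,.002),np.arange(.475,.495,.002),np.arange(.52,.53,.002)):
        r=rect(c,im,xs,ys,.007).mean(1)
        print(n,round(xs.mean(),3),[ (round(float(y)*1000),*map(int,v[[0,2]])) for y,v in zip(ys,r)])
E
```

```text
scene 0.385 [(-215, 153, 88), (-212, 110, 64), (-209, 64, 39), (-206, 30, 23), (-203, 18, 18), (-200, 13, 15), (-197, 13, 14), (-194, 12, 13), (-191, 17, 17), (-188, 31, 23), (-185, 46, 30), (-182, 46, 30), (-179, 32, 23), (-176, 17, 16), (-173, 12, 14), (-170, 11, 12), (-167, 12, 16), (-164, 16, 17), (-161, 18, 17), (-158, 15, 15), (-155, 12, 14), (-152, 9, 14), (-149, 11, 14), (-146, 11, 13), (-143, 13, 14)]
scene 0.485 [(-215, 184, 105), (-212, 184, 105), (-209, 185, 105), (-206, 185, 105), (-203, 186, 106), (-200, 186, 106), (-197, 180, 102), (-194, 150, 85), (-191, 111, 62), (-188, 107, 56), (-185, 136, 70), (-182, 158, 81), (-179, 159, 83), (-176, 157, 84), (-173, 172, 97), (-170, 185, 105), (-167, 188, 107), (-164, 188, 106), (-161, 188, 107), (-158, 188, 107), (-155, 188, 107), (-152, 187, 107), (-149, 185, 105), (-146, 183, 103), (-143, 182, 102)]
scene 0.525 [(-215, 193, 110), (-212, 192, 109), (-209, 193, 110), (-206, 194, 111), (-203, 193, 110), (-200, 178, 102), (-197, 138, 78), (-194, 105, 58), (-191, 106, 56), (-188, 136, 70), (-185, 160, 82), (-182, 160, 82), (-179, 1
[... 872 characters left out ...]
21, 66), (-182, 138, 76), (-179, 157, 89), (-176, 173, 100), (-173, 182, 109), (-170, 190, 117), (-167, 195, 124), (-164, 199, 128), (-161, 200, 128), (-158, 199, 128), (-155, 198, 127), (-152, 196, 125), (-149, 194, 123), (-146, 192, 122), (-143, 192, 122)]
side 0.525 [(-215, 204, 132), (-212, 203, 132), (-209, 202, 131), (-206, 199, 128), (-203, 184, 116), (-200, 160, 98), (-197, 135, 80), (-194, 121, 69), (-191, 115, 64), (-188, 121, 66), (-185, 139, 77), (-182, 157, 89), (-179, 169, 98), (-176, 169, 98), (-173, 157, 91), (-170, 141, 83), (-167, 134, 79), (-164, 131, 78), (-161, 128, 76), (-158, 124, 74), (-155, 122, 72), (-152, 121, 73), (-149, 120, 73), (-146, 118, 75), (-143, 119, 78)]
```

```bash
python3 -m inch '[[0,0,0,0],[0,0.3,0,3],[0,0.3,0,3],[0,0.3,0,3],[0,0.3,-0.2,3],[0,0.3,-0.4,3],[0,0.3,-0.6,3],[0,0.3,-0.8,3]]' 5; python3 -c "
from h import *
c=cam('wrist');o=bot.get_obs();print(o['ee_pos'],o['wrist_force'])
g=cv2.cvtColor(c['img'],cv2.COLOR_RGB2GRAY)
ch=' .:-=+*#%@'[::-1]
print(np.round(proj(c,np.array([[.439,-.179,.007],[.439,-.179,.05],[.4,-.176,.007],[.36,-.173,.007]]))).tolist())
for y in range(60,400,8): print('%3d '%y+''.join(ch[min(9,int(g[y,x])//22)] for x in range(180,470,4)))
"
```

```text
time: 38.4
ee_pos: [0.4391, -0.1792, -0.0033]
tcp_rot: [-175.1, 0.4, 175.0]
wrist_force: [0.4, 0.6, 0.1]
opening: 0.0498
grasp_force: 0.0
[ 0.43896704 -0.17916372 -0.0035439 ] [-0.71953999 -0.33956384 -0.98079066]
[[322.0, 256.0], [314.0, 309.0], [321.0, 190.0], [320.0, 110.0]]
 60 ::::::::::::::::::-:-::+=======-===-==========-=-------------------------
 68 ::::::::::--:-:-:-------======--==============-=------:--:-::::----------
 76 -:--:-------------------=======--=-===========-=-----::::::::::::::::::::
 84 -:---------------------++=====--==============-+--:::::::::::::::::::::::
 92 ::::::---::--:---------=+=====---=============-=:::::::::::::::::::::::::
100 --:-:::------:::::::::::+=====--+*++++======----:::::::::::::::::::::::::
108 ::::::::::::::::::::::::*+++++=**==-==++++++==*::::::::::::::::::::::::::
116 :::::::::::::::::::::::::::::::+*+====+-:::::::::::::::::::::::::::::::::
124 :::::::::::::::::::::::::::::::+*+==-=+-:::::::::::::::::::::::::::::::::
132 ::::::::::::::::::::::::::::::*+*+==+=+-:::::::::::::::::::::::::::::::::
140 ::::::::::::::::::::::::::::::++*+==+
[... 1832 characters left out ...]
32 @@@@@@@@@@@@@@@@@@@@@:::::::::::+*==-=+:::::::::::@@@@@@@@@@@@%%@%@@%@@@@
340 @@@@@@%@@@@@@@@@@@@@@@::::::::::=*==-=+--:::::::-=@@@@@@@@@@@%@@%@@@@@@@@
348 @@@@@@@@@@@@@@@@@@@@@@::::::::::-*+=-=+--++******@@@@@@@@@@@%@%%%@@@%@@@%
356 @@@@@@@#%%%@@@@@@@@@@@%@@@@@@@@@@@@%%@@@@@@@@@@@#@@@@@@@@@@@----#@@@%@@@@
364 @@@@@@**###@@@@@@@@@@@@@@@@@@@@@@@@@@@@@@@@@@@@@@@@@@@@@@@@@-:::--@@@@@@@
372 @@@@+++++++%@@@@@@@@@@@@@@@@@@@@@@@@@@@@@@@@@@@@@@@@@@@@@@@@*------@@@@@@
380 @@@+*++++++%@@@@@@@@@@@@@@@@@@@@@@@@@@@@@@@@@@@@@@@@@@@@@@@@#*-----:+@@@@
388 @###%######%@@@@@@@@@@@@@@@@@@@@@@@@@@@@@@@@@@@@@@@@@@@@@@@@**##+:::::@@@
396 +##%#####%@@@@@@@@@@@@@@@@@@@@@@@@@@@@@@@@@@@@@@@@@@@@@@@@@@@@**##+::::*@
```

```bash
python3 -m inch '[[0,0,-0.2,0],[0,0,-0.3,0],[0,0,-0.3,0],[0,0,-0.3,0],[0,0,-0.3,0],[0,0,-0.3,0],[0,0,-0.3,0],[0,0,-0.3,0]]' 0.6 40
```

```text
time: 39.45
ee_pos: [0.4392, -0.1792, -0.006]
tcp_rot: [-175.1, 0.4, 175.0]
wrist_force: [-0.3, 0.6, 1.7]
opening: 0.0114
grasp_force: 39.1
```

```bash
python3 -m inch '[[0,0,1,0],[0,0,5,0],[0,0,10,0],[3,-2,12,-2],[7,-5,12,-4],[11,-8,12,-6.5],[14.1,-9.4,12,-8.4],[14.1,-9.4,12,-8.4]]' 0.6 90; python3 - <<'E'
from h import *
src=open('m.py').read().split('for n in')[0]; exec(src)
o=bot.get_obs(); print(o['ee_pos'],o['opening'],o['grasp_force'],o['tcp_rot'])
zz=.007+o['ee_pos'][2]+.0063
for n in ("wrist","scene","side"):
    c=cam(n); print(n,[(round(r["score"],2),np.round(r["point"]),np.round(onz(c,r["point"],zz)[:2],3)) for r in bot.landmark_of("spatula_center",c)[:2]],
     [(round(r["score"],2),np.round(onz(c,r["point"],.055)[:2],3)) for r in bot.landmark_of("clip_seat",c)[:2]])
    # handle profile beyond the gripper, on either side
    im=np.ascontiguousarray(c["img"]); e=np.array([np.cos(np.radians(-13.4)),np.sin(np.radians(-13.4))]); nn=np.array([-e[1],e[0]])
    for s in (-.06,.06,.1):
        q=o['ee_pos'][:2]+s*e; k=np.arange(-.02,.021,.003)
        p=proj(c,np.c_[(q+k[:,None]*nn),np.full(len(k),zz)]).astype(np.float32)[None]
        v=cv2.remap(im,p[...,0],p[...,1],cv2.INTER_LINEAR)[0].astype(float); print(s,np.round(100*v[:,2]/v[:,0]).astype(int).tolist(),v[:,0].astype(int).tolist())
E
```

```text
time: 40.45
ee_pos: [0.5812, -0.2739, 0.1127]
tcp_rot: [-175.2, 0.3, 166.5]
wrist_force: [-1.0, 0.1, -0.9]
opening: 0.0095
grasp_force: 88.3
[ 0.58118802 -0.27386994  0.11271232] 0.0095098112695876 88.34330677986145 [-175.16758279    0.30063434  166.53832466]
wrist [(0.58, array([322., 219.]), array([ 0.558, -0.268]))] [(0.61, array([ 0.579, -0.274]))]
-0.06 [58, 58, 58, 52, 40, 53, 54, 53, 53, 91, 96, 94, 40, 40] [121, 120, 119, 105, 95, 139, 166, 179, 154, 107, 79, 125, 167, 139]
0.06 [120, 114, 150, 109, 62, 53, 54, 54, 53, 58, 64, 127, 100, 127] [15, 14, 10, 11, 211, 144, 175, 181, 163, 171, 76, 11, 19, 11]
0.1 [233, 114, 107, 123, 120, 119, 100, 112, 100, 112, 106, 106, 100, 112] [3, 14, 15, 13, 15, 16, 15, 16, 13, 8, 16, 16, 17, 17]
scene [(0.62, array([240., 252.]), array([ 0.555, -0.262])), (0.57, array([400., 132.]), array([0.501, 0.335]))] [(0.64, array([ 0.577, -0.262]))]
-0.06 [118, 121, 119, 100, 119, 107, 83, 94, 108, 100, 94, 100, 112, 118] [11, 14, 16, 21, 16, 14, 18, 17, 13, 16, 16, 10, 16, 11]
0.06 [37, 39, 46, 57, 60, 57, 51, 51, 52, 53, 60, 58, 43, 38] [143, 137, 134, 129, 123, 122, 146, 165, 161, 133, 116, 127, 140, 140]
0.1 [38, 36, 38, 43, 42, 50, 52, 51, 52, 51, 45, 38, 37, 37] [81, 76, 86, 94, 79, 101, 145, 167, 165, 137, 128, 146, 152, 145]
side [(0.67, array([348., 249.]), array([ 0.57 , -0.252]))] [(0.4, array([0.633, 0.051]))]
-0.06 [65, 72, 80, 81, 76, 66, 57, 55, 56, 58, 63, 72, 79, 85] [124, 114, 105, 102, 101, 103, 111, 127, 145, 162, 171, 173, 170, 163]
0.06 [64, 64, 63, 64, 62, 59, 56, 55, 56, 57, 58, 60, 62, 64] [200, 198, 197, 195, 179, 152, 120, 131, 148, 166, 178, 184, 189, 194]
0.1 [66, 66, 66, 65, 64, 61, 57, 56, 56, 58, 59, 61, 63, 64] [206, 206, 205, 199, 185, 153, 133, 129, 147, 165, 178, 189, 196, 200]
```

```bash
python3 -m inch '[[0,-0.1,-1,0],[0,-0.1,-2,0],[0,-0.1,-3,0],[0,-0.1,-3.6,0],[0,-0.1,-4.2,0],[0,-0.1,-4.7,0],[0,-0.1,-5.2,0],[0,-0.1,-5.7,0]]'; python3 -m inch '[[0,0,-0.2,0],[0,0,-0.4,0],[0,0,-0.6,0],[0,0,-0.8,0],[0,0,-1,0],[0,0,-1.2,0],[0,0,-1.4,0],[0,0,-1.4,0]]'
```

```text
time: 41.9
ee_pos: [0.5805, -0.274, 0.057]
tcp_rot: [-175.2, 0.4, 166.6]
wrist_force: [1.0, 4.3, 3.6]
opening: 0.0097
grasp_force: 89.0
time: 42.9
ee_pos: [0.5798, -0.2739, 0.0424]
tcp_rot: [-175.2, 0.3, 166.6]
wrist_force: [0.4, 3.1, -4.5]
opening: 0.0097
grasp_force: 88.2
```

```bash
python3 -m inch '[[0,0,-0.1,0],[0,0,-0.2,0],[0,0,-0.3,0],[0,0,-0.4,0],[0,0,-0.4,0],[0,0,-0.4,0],[0,0,-0.4,0],[0,0,-0.4,0]]'
```

```text
time: 43.9
ee_pos: [0.5801, -0.2741, 0.042]
tcp_rot: [-175.1, 0.5, 166.6]
wrist_force: [-9.0, 7.1, 18.0]
opening: 0.0093
grasp_force: 90.8
```

```bash
python3 -m inch '[[0,0,0.3,0],[0,0,0.3,0],[0,0,0.3,0],[0,0,0.3,0],[0,0,3,0],[0,0,8,0],[0,0,13,0],[-3,8,18,0]]' 5; python3 -m inch '[[-3,6,2,0],[-6,12,4,0],[-7,18,4,0],[-7,22,4,0],[-7,22,4,0],[-7,22,4,0],[-7,22,4,0],[-7,22,4,0]]'; python3 - <<'E'
from h import *
src=open('m.py').read().split('for n in')[0]; exec(src)
o=bot.get_obs(); print(o['time'],o['ee_pos'])
e=np.array([np.cos(np.radians(-13.4)),np.sin(np.radians(-13.4))]); nn=np.array([-e[1],e[0]]); k=np.arange(-.02,.021,.003)
for n in ("wrist","scene","side"):
    c=cam(n); im=np.ascontiguousarray(c["img"]); print(n)
    for nm,z in (("spatula_center",.055),("cup_a_center",.07),("tumbler_center",.1),("ramekin",0),("mortar",0)): print(nm,[(round(r["score"],2),np.round(r["point"]),np.round(onz(c,r["point"],z)[:2],3)) for r in bot.landmark_of(nm,c)[:3]])
    for s in (-.055,0,.06,.1):
        q=np.array([.580,-.274])+s*e
        p=proj(c,np.c_[(q+k[:,None]*nn),np.full(len(k),.055)]).astype(np.float32)[None]
        v=cv2.remap(im,p[...,0],p[...,1],cv2.INTER_LINEAR)[0].astype(float); print(s,np.round(100*v[:,2]/v[:,0]).astype(int).tolist())
    print("cupA,B,tumbler pred",np.round(proj(c,np.array([[.633,.262,.0715],[.618,.025,.0715],[.611,.144,.1]]))).tolist())
E
```

```text
time: 44.9
ee_pos: [0.5618, -0.2253, 0.2019]
tcp_rot: [-175.1, 0.5, 166.4]
wrist_force: [1.7, 0.6, -0.8]
opening: 0.0502
grasp_force: 0.0
time: 45.9
ee_pos: [0.4913, -0.0047, 0.2403]
tcp_rot: [-175.1, 0.4, 166.5]
wrist_force: [0.8, 0.7, 0.4]
opening: 0.0499
grasp_force: 0.0
45.9 [ 0.49129742 -0.00468442  0.24030523]
wrist
spatula_center [(0.91, array([160., 252.]), array([ 0.555, -0.271]))]
cup_a_center [(0.96, array([381., 263.]), array([0.618, 0.027]))]
tumbler_center [(0.64, array([487., 256.]), array([0.61 , 0.141])), (0.47, array([458., 232.]), array([0.576, 0.113]))]
ramekin [(0.7, array([255., 212.]), array([ 0.543, -0.141]))]
mortar [(0.86, array([324., 338.]), array([ 0.794, -0.094])), (0.31, array([ 97., 285.]), array([ 0.617, -0.461]))]
-0.055 [58, 58, 58, 58, 56, 53, 52, 52, 52, 49, 88, 96, 94, 95]
0 [57, 57, 57, 58, 55, 53, 53, 53, 53, 53, 42, 40, 39, 40]
0.06 [90, 85, 77, 59, 54, 56, 107, 121, 93, 114, 114, 94, 107, 112]
0.1 [94, 94, 121, 100, 107, 119, 114, 115, 136, 150, 110, 180, 129, 100]
cupA,B,tumbler pred [[589.0, 243.0], [380.0, 264.0], [490.0, 256.0]]
scene
spa
[... 911 characters left out ...]
 0.607, -0.515])), (0.18, array([353., 272.]), array([ 0.579, -0.274]))]
cup_a_center [(0.73, array([337., 204.]), array([0.615, 0.029]))]
tumbler_center [(0.63, array([329., 179.]), array([0.618, 0.137])), (0.56, array([341., 202.]), array([ 0.62 , -0.002]))]
ramekin [(0.78, array([332., 256.]), array([ 0.553, -0.141]))]
mortar [(0.73, array([396., 233.]), array([ 0.786, -0.088]))]
-0.055 [43, 44, 48, 55, 58, 58, 56, 57, 56, 56, 58, 61, 63, 63]
0 [43, 44, 47, 52, 56, 56, 55, 55, 56, 58, 60, 62, 62, 63]
0.06 [59, 59, 59, 61, 60, 58, 55, 55, 57, 58, 59, 61, 63, 64]
0.1 [64, 65, 65, 64, 62, 58, 56, 56, 57, 59, 60, 62, 64, 65]
cupA,B,tumbler pred [[325.0, 168.0], [338.0, 204.0], [327.0, 179.0]]
```

```bash
python3 -m inch '[[3,6,0,0],[6,12,0,0],[9,18,0,0],[11,23,0,0],[13.4,26.8,0,0],[13.4,26.8,-4,0],[13.4,26.8,-8,0],[13.4,26.8,-11,0]]' 0; python3 -m inch '[[0,0,-0.5,0],[0,0,-1,0],[0,0,-1.5,0],[0,0,-2,0],[0,0,-2.3,0],[0,0,-2.6,0],[0,0,-2.6,0],[0,0,-2.6,0]]'
```

```text
time: 47.8
ee_pos: [0.6248, 0.2644, 0.1279]
tcp_rot: [-175.1, 0.3, 166.6]
wrist_force: [-0.6, 0.7, -0.3]
opening: -0.0001
grasp_force: 0.0
time: 48.8
ee_pos: [0.6252, 0.2643, 0.1046]
tcp_rot: [-175.2, 0.4, 166.6]
wrist_force: [-0.0, -0.2, -0.6]
opening: -0.0003
grasp_force: 0.0
```

```bash
python3 -m inch '[[0,0,-0.1,0],[0,0,-0.2,0],[0,0,-0.3,0],[0,0,-0.4,0],[0,0,-0.5,0],[0,0,-0.6,0],[0,0,-0.7,0],[0,0,-0.7,0]]'
```

```text
time: 49.8
ee_pos: [0.6252, 0.2644, 0.0976]
tcp_rot: [-175.2, 0.4, 166.6]
wrist_force: [0.3, 0.3, -0.0]
opening: -0.0003
grasp_force: 0.4
```

```bash
python3 -m inch '[[0,0,-0.1,0],[0,0,-0.2,0],[0,0,-0.3,0],[0,0,-0.4,0],[0,0,-0.5,0],[0,0,-0.6,0],[0,0,-0.7,0],[0,0,-0.7,0]]'
```

```text
time: 50.8
ee_pos: [0.6256, 0.2647, 0.0963]
tcp_rot: [-175.3, 0.6, 166.6]
wrist_force: [-10.7, -1.7, 31.5]
opening: -0.0001
grasp_force: 15.7
```

```bash
python3 -m inch '[[0,0,1,0],[0,0,4,0],[0,0,9,0],[0,0,14,0],[-4,0,16,0],[-9,-2,16,0],[-13,-4,16,0],[-13,-4,16,0]]'; python3 - <<'E'
from h import *
for n in ("scene","side"):
    c=cam(n)
    for nm in ("cup_a_center","tumbler_center"): print(n,nm,[(round(r["score"],2),np.round(r["point"])) for k in (bot.landmark_of,bot.find_in) for r in k(nm,c)[:3]])
    if n=="scene":
        o=cv2.imread("pics/s5.png"); g=lambda im:cv2.cvtColor(im,cv2.COLOR_BGR2GRAY).astype(int)
        d=abs(g(o)-g(c["img"][:,:,::-1].copy()))[165:205,398:432]; print("change at cup A: mean",d.mean(),"frac>30",(d>30).mean())
E
```

```text
time: 51.8
ee_pos: [0.493, 0.2232, 0.2512]
tcp_rot: [-175.1, 0.4, 166.6]
wrist_force: [-0.4, -0.5, 1.1]
opening: -0.0002
grasp_force: 0.0
scene cup_a_center [(0.81, array([346., 222.])), (0.57, array([348., 222.]))]
scene tumbler_center [(0.96, array([377., 190.])), (0.62, array([400., 131.])), (0.85, array([378., 192.]))]
change at cup A: mean 3.7198529411764705 frac>30 0.0014705882352941176
side cup_a_center [(0.98, array([340., 204.])), (0.84, array([340., 202.]))]
side tumbler_center [(0.65, array([394., 338.])), (0.55, array([329., 177.])), (0.56, array([328., 177.]))]
```

```bash
python3 -c "
from workcell import bot
print(bot.job_done())"
```

```text
the job is handed in; nothing more can be done
None
```

The job is handed in at about 52 s: both cups and the tumbler hang mouth down on their pegs, the tumbler on the tall one, and the spatula is clipped home on both seats, as judged from contact forces and camera checks; no verdict came back.

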